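# Gather the ravioli stamps into their caddy

### The job

Put the four ravioli stamps (round, square, oblong and triangular crimped steel feet) back in the caddy, each standing upright and flat on the floor of the pocket that has its own outline, set down rather than dropped. The coffee tamper and the pastry tamper look alike but have small plain feet and do not belong: leave them standing where they are.

Things in the scene. Friction and masses are not known exactly. Their poses are not given: they have to be found in the camera images.
- round_stamp_mid (a point): Ravioli stamp: round steel foot 64 mm across, 14 mm thick, with a finely crimped edge; about 0.16 kg. Any yaw fits. All stamps and tampers are 75 mm tall, upright on the board (height 0): foot, thin neck, round wooden handle 26 mm in diameter from 32 to 68 mm above the underside. This point: on the axis, 37.5 mm above the underside; z up.
- square_stamp_mid (a point): Ravioli stamp: square steel foot 56 x 56 mm, 14 mm thick, sides along its x and y axes, with a finely crimped edge; about 0.16 kg. It fits its pocket at any quarter turn. Handle and point as for the round stamp.
- long_stamp_mid (a point): Ravioli stamp: oblong steel foot 72 x 36 mm, 14 mm thick, the long side along its x axis, with a finely crimped edge; about 0.16 kg. It fits its pocket either way round. Handle and point as for the round stamp.
- tri_stamp_mid (a point): Ravioli stamp: equilateral triangular steel foot 14 mm thick, corners 36 mm and sides 18 mm from the axis, one corner towards its +x axis, with a finely crimped edge; about 0.16 kg. It fits its pocket at any third of a turn. Handle and point as for the round stamp.
- round_pocket_floor (a point): Pocket of the caddy, outlined by dark wooden rails 5 mm wide, 8 mm high above its floor: round, 82 mm across inside. This point: centre of its floor, z up. Floor 14 mm above the board.
- square_pocket_floor (a point): Pocket of the caddy, outlined by dark wooden rails 5 mm wide, 8 mm high above its floor: square, 74 x 74 mm inside, sides along its x and y axes. This point: centre of its floor, z up. Floor and rails as for the round pocket.
- long_pocket_floor (a point): Pocket of the caddy, outlined by dark wooden rails 5 mm wide, 8 mm high above its floor: oblong, 90 x 54 mm inside, the long side along its x axis. This point: centre of its floor, z up. Rest as for the round pocket. The caddy is a fixed flat beech tray, 120 x 424 mm, its end boards 20 mm high.
- tri_pocket_floor (a point): Pocket of the caddy, outlined by dark wooden rails 5 mm wide, 8 mm high above its floor: triangular, rails 26 mm from the centre, its cut corners 44 mm from the centre, one corner towards its +x axis. This point: centre of its floor, z up. Rest as for the round pocket. The four pockets lie in a row along their y axes at 100 mm spacing, in any order.
- coffee_tamper_mid (a point): Coffee tamper, NOT a stamp: same handle and height, smaller smooth round steel foot 42 mm across, 18 mm thick. This point on its axis, 37.5 mm above the underside. Stamps and tampers stand at least 100 mm apart, nearer the robot than the caddy or beside its ends.
- pastry_tamper_mid (a point): Pastry tamper, NOT a stamp: same handle and height, smaller square wooden foot 36 x 36 mm, 18 mm thick. This point on its axis, 37.5 mm above the underside. Bystanders (bowl, two jars, rolling pin, pasta roller; none above 190 mm) stand beyond the caddy and at the sides, 45 mm or more clear of these things and the caddy.
Mind the look-alikes: they are no part of the job. What is shaped like the part that bears long_stamp_mid but black or orange is not meant.

How it is judged:
At the end, for the whole second after the job is handed in: Each stamp stands in the pocket of its own outline: its axis within 14 mm of the pocket's centre, its foot on the pocket floor (within 3 mm), upright within 0.07 rad, at rest; both tampers still upright and within 20 mm of where they stood (horizontal distance between round_stamp_mid and round_pocket_floor below 0.014 m and z of round_stamp_mid in the frame of round_pocket_floor between 0.034 and 0.0405 m and angle between each of round_stamp_mid, square_stamp_mid, long_stamp_mid, tri_stamp_mid's own z axis and vertical below 0.07 rad and linear speed of each of round_stamp, square_stamp, long_stamp, tri_stamp below 0.02 m/s and horizontal distance between square_stamp_mid and square_pocket_floor below 0.014 m and z of square_stamp_mid in the frame of square_pocket_floor between 0.034 and 0.0405 m and horizontal distance between long_stamp_mid and long_pocket_floor below 0.014 m and z of long_stamp_mid in the frame of long_pocket_floor between 0.034 and 0.0405 m and horizontal distance between tri_stamp_mid and tri_pocket_floor below 0.014 m and z of tri_stamp_mid in the frame of tri_pocket_floor between 0.034 and 0.0405 m and distance of each of coffee_tamper_mid, pastry_tamper_mid from where it was at the start of the episode below 0.02 m and angle between each of coffee_tamper_mid, pastry_tamper_mid's own z axis and vertical below 0.1 rad); the robot touches nothing.
It fails at once if a stamp is dropped or thrown (moves faster than 0.75 m/s while not touched by the fingers, as after a fall of some 30 mm) ((linear speed of round_stamp above 0.75 m/s and contact force between the fingers and round_stamp below 0.05 N) or (linear speed of square_stamp above 0.75 m/s and contact force between the fingers and square_stamp below 0.05 N) or (linear speed of long_stamp above 0.75 m/s and contact force between the fingers and long_stamp below 0.05 N) or (linear speed of tri_stamp above 0.75 m/s and contact force between the fingers and tri_stamp below 0.05 N)).
It fails at once if a tamper is carried off or knocked away (more than 40 mm) (distance of any of coffee_tamper_mid, pastry_tamper_mid from where it was at the start of the episode above 0.04 m).
It also fails if it takes over 90 s, if anything falls off the work surface, if the arm or the gripper's body presses on something with over 40 N, if the wrist force passes 120 N, or if a joint passes its speed limit or range.

### The arm

A 7-joint arm with a two-finger parallel gripper is mounted at the origin on the work surface. World frame = base frame: x ahead of the robot, y to its left, z up, the work surface at z = 0. Lengths are in m, angles in rad, forces in N, time in s.
With the tool pointing down it reaches from about 0.4 to 0.9 m from the base axis. Payload 5.5 kg.
Tool frame: the origin (TCP) lies midway between the tips of the shut fingers; the grasp point (between the pads) lies 19 mm behind it (manip.grip_depth is the distance from the TCP to the grasp point, in m); z points along the fingers, y is the line along which they close (so a half turn about z gives the same grasp; the last joint's range is limited). The gripper opens to 92 mm and grips with 3 to 60 N. Pads are 19 mm wide; open, the fingers measure 130 mm over their backs; the gripper's body (75 mm by 190 mm) begins 47 mm behind the grasp point.
Start: joints at [-0.993, 0.501, -0.427, 1.55, 0.221, 1.138, -0.21], TCP at [0.201, 0.618, 0.227] pointing down, gripper open.
Joint ranges: [-2.88, 2.88], [-0.31, 2.03], [-1.54, 1.56], [0.2, 2.42], [-1.41, 4.55], [0.19, 2.02], [-2.57, 2.57]. Speed limits (rad/s): [2.57, 2.57, 3.14, 3.14, 3.14, 3.14, 3.14].

### API

Orientations are given as a unit quaternion [x, y, z, w].
In Python, from bench import manip, effector, viewer gives the robot as it stands. Calls block until the motion is done:
- manip.move_pose(position, orientation): joint-space move of the TCP to a pose.
- manip.servo_line(position, ori=None, vel=0.15): straight line of the TCP; ori=None keeps the orientation; vel is the mean speed in m/s.
- manip.movej(angles): joint-space move.
- effector.open_jaws() and effector.close(f_grip=None): open the fingers fully, or close them until they stop; f_grip is the grip in N (None keeps the last).
- manip.sleep(seconds).
- manip.solve_ik(position, orientation): joint angles nearest the present ones, or None.
- viewer.get_image(name): name is "scene" or "top" or "wrist"; returns the picture (384x512x3 uint8, red, green, blue); there is no depth.
- viewer.get_calibration(name): a dict with "vfov" (degrees; the focal length in pixels is half the picture's height over the tangent of half this angle, whatever the lens; pixels are square), "cx", "cy" (the principal point, pixels), "eye" and "attitude" of the camera in the world. Camera axes: x right, y down, z forward; pixel columns grow to the right and rows downward; lengths in m; the calibration is good to about 2 mm. A picture is of the moment at which its call begins: read the wrist's pose just before it. get_calibration takes no time and is no camera call; for the wrist camera it gives the pose at the moment of the call.
A pose or a line that the arm cannot do raises manip.PlanningError and nothing moves.
- manip.hand_in(): hands the job in; it is judged then, once.
Readings, each from a call of its own:
- manip.current_clock(): time.
- manip.current_q(): joint angles.
- manip.current_joint_velocities(): joint speeds.
- manip.current_tau(): joint torques, N m.
- manip.current_tool_pos(): TCP position.
- manip.current_tcp_rot(): TCP orientation.
- manip.current_force(): force on the tool from outside, world axes, zero at the start.
- manip.current_wrist_torque(): the same for the moment, N m.
- manip.current_finger_gap(): finger opening in m.
- manip.current_gripper_force(): force on a finger pad.
Only numpy, scipy, OpenCV 4.12 (cv2) and the standard library are available. Lean on these libraries where they do the work, as an engineer would, in place of code of your own. Each camera call takes 0.05 s, during which the arm holds its last target. There are 200 camera calls.

## Working session

There is one attempt and no reset: what is moved stays moved. The work goes in short steps, each a Python script; the robot and the scene stay as the last script left them, time stands still between calls to the robot, and variables do not carry over. Pictures are saved under pics/ and viewed, at most 14 in all, crops included, and the job is handed in when it is done.

```bash
mkdir -p pics; ls
python3 - <<'E'
from bench import manip, effector, viewer
import cv2
for n in ("scene","top","wrist"):
    im=viewer.get_image(n); cv2.imwrite(f"pics/{n}0.png",im[:,:,::-1]); print(n,viewer.get_calibration(n))
print(manip.current_clock(),manip.current_tcp_rot(),manip.grip_depth)
E
```

```text
pics
scene {'vfov': 42.30530867078457, 'cx': 254.5930111288484, 'cy': 191.3669455765528, 'eye': array([ 0.96402576, -0.6158098 ,  0.87753614]), 'attitude': array([ 0.87528508,  0.31621474, -0.11965685, -0.3457839 ])}
top {'vfov': 56.93221915812337, 'cx': 258.9369636594945, 'cy': 184.67809118735195, 'eye': array([0.30479927, 0.00148762, 0.97096534]), 'attitude': array([ 0.71056633, -0.69665891,  0.07840274, -0.06012376])}
wrist {'vfov': 65.35025493504041, 'cx': 256.95252818540615, 'cy': 193.73269972147318, 'eye': array([0.12430559, 0.64294604, 0.38475256]), 'attitude': array([0.8001599 , 0.58098066, 0.08671924, 0.1211832 ])}
0.15 [ 1.56764635e-01  9.87635708e-01 -7.34849248e-04 -1.32623088e-04] 0.0188
```

View pics/top0.png

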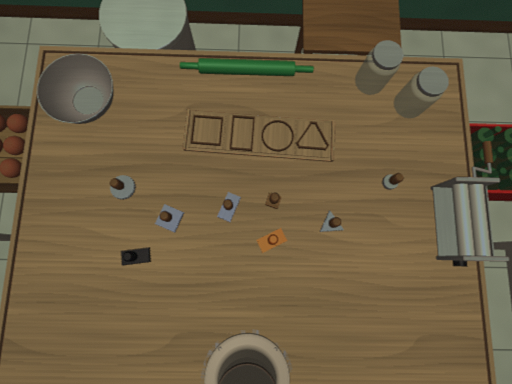

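View pics/scene0.png

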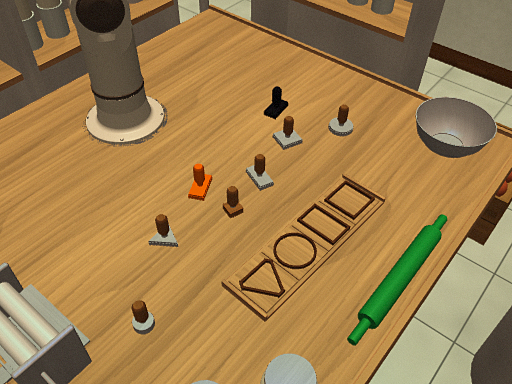

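The top view shows the round stamp or tamper candidates at (122,187) and (392,182), and the pastry tamper at (274,200). The square stamp is at (169,218), the long one at (229,207) and the triangle at (332,224). The black (136,256) and orange (272,240) oblongs are decoys. The pockets run left to right: square, long, round, triangle. The arm isn't visible where I expected it, so I'll check the projection.

```bash
cat > h.py <<'E'
from bench import manip, effector, viewer
import numpy as np, cv2
from scipy.spatial.transform import Rotation as R
def cal(n):
    c=viewer.get_calibration(n); f=192/np.tan(np.radians(c['vfov'])/2)
    return f,c['cx'],c['cy'],np.array(c['eye']),R.from_quat(c['attitude']).as_matrix()
def proj(C,p):
    f,cx,cy,e,M=C; v=M.T@(np.array(p)-e); return np.array([cx+f*v[0]/v[2],cy+f*v[1]/v[2]])
def ray(C,u):
    f,cx,cy,e,M=C; d=M@np.array([(u[0]-cx)/f,(u[1]-cy)/f,1]); return e,d/np.linalg.norm(d)
def plane(C,u,z):
    e,d=ray(C,u); return e+d*(z-e[2])/d[2]
def tri(rays):
    A=np.zeros((3,3));b=np.zeros(3)
    for e,d in rays:
        P=np.eye(3)-np.outer(d,d);A+=P;b+=P@e
    p=np.linalg.solve(A,b)
    return p,max(np.linalg.norm((np.eye(3)-np.outer(d,d))@(p-e)) for e,d in rays)
E
python3 - <<'E'
from h import *
T=cal('top');S=cal('scene')
print(T[4][:,2],S[4][:,2])
for p in ([0,0,0],[.2,.618,.227],[.5,0,0]): print(p,proj(T,p),proj(S,p))
for n,u in dict(round=(122,187),cof=(392,182),sq=(169,218),lg=(229,207),tri=(332,224),past=(274,200),csq=(207,130),ctri=(312,137)).items(): print(n,plane(T,u,0.014).round(3))
for n,u in dict(round=(341,127),sq=(288,140),lg=(260,180),tri=(163,240),csq=(350,199),ctri=(264,280)).items(): print(n,plane(S,u,0.014).round(3))
E
```

```text
[ 0.19519221 -0.0237961  -0.98047629] [-0.42815164  0.52964446 -0.73223147]
[0, 0, 0] [246.81506221 378.27460646] [125.32663467 118.92758473]
[0.2, 0.618, 0.227] [-66.73765662 304.01397968] [319.21376589 -15.95755666]
[0.5, 0, 0] [251.05678607 183.83653165] [265.56648705 205.70580228]
round [0.48  0.351 0.014]
cof [ 0.511 -0.393  0.014]
sq [0.399 0.218 0.014]
lg [0.432 0.059 0.014]
tri [ 0.391 -0.222  0.014]
past [ 0.454 -0.064  0.014]
csq [0.65  0.128 0.014]
ctri [ 0.637 -0.17   0.014]
round [0.487 0.343 0.014]
sq [0.409 0.208 0.014]
lg [0.445 0.046 0.014]
tri [ 0.398 -0.231  0.014]
csq [0.646 0.134 0.014]
ctri [ 0.631 -0.169  0.014]
```

View pics/wrist0.png

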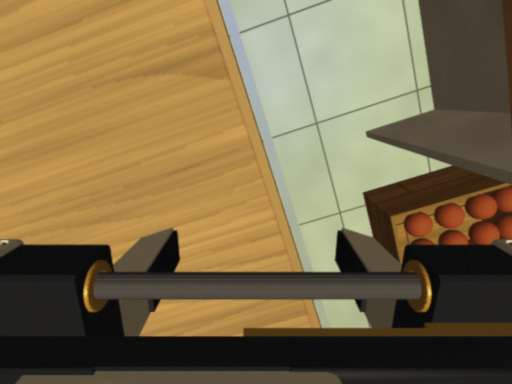

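The projection checks out. The wrist camera looks past the fingers. Next: masks and triangulation from the two fixed views.

```bash
cat > seg.py <<'E'
from h import *
T=cal('top');S=cal('scene')
im={n:cv2.imread(f'pics/{n}0.png') for n in('top','scene')}
seed=dict(round=((122,187),(341,127)),cof=((392,182),(142,322)),sq=((169,218),(288,140)),lg=((229,207),(260,180)),tri=((332,224),(163,240)),past=((274,200),(233,208)))
def blob(m,c,r,k=1):  # biggest component near c
    n,l,st,ce=cv2.connectedComponentsWithStats(m.astype(np.uint8))
    ok=[i for i in range(1,n) if np.hypot(*(ce[i]-c))<r]
    return l==max(ok,key=lambda i:st[i,4]) if ok else None
out={}
for n in im:
    hsv=cv2.cvtColor(im[n],cv2.COLOR_BGR2HSV).astype(int);h,s,v=hsv[...,0],hsv[...,1],hsv[...,2]
    dark=(v<125)&(s>60); grey=(s<60)&(v>60)
    out[n]=(dark,grey)
if __name__=='__main__':
    for k,(a,b) in seed.items():
        hd=[blob(out[n][0],c,18) for n,c in(('top',a),('scene',b))]
        ft=[blob(out[n][1],c,18) for n,c in(('top',a),('scene',b))]
        cen=[np.argwhere(m).mean(0)[::-1] if m is not None else None for m in hd]
        p=tri([ray(T,cen[0]),ray(S,cen[1])])
        print(k,'handle',p[0].round(4),round(p[1]*1e3,1),[int(m.sum()) for m in hd if m is not None],end=' ')
        for m,C in zip(ft,(T,S)):
            if m is None: print('nofoot',end=' ');continue
            pts=np.array([plane(C,q[::-1],.014)[:2] for q in np.argwhere(m)])
            r=cv2.minAreaRect((pts*1000).astype(np.float32)); print('foot',np.round(r[0],1),np.round(r[1],1),round(r[2],1),end=' ')
        print()
    for k,a,b in(('sq',(207,130),(350,199)),('lg',(242,133),(324,224)),('round',(277,135),(295,250)),('tri',(312,137),(264,280))):
        ms=[blob(out[n][0],c,14) for n,c in(('top',a),('scene',b))]
        cc=[]
        for m,C in zip(ms,(T,S)):
            ct=max(cv2.findContours(m.astype(np.uint8),0,1)[0],key=cv2.contourArea)
            M=cv2.moments(ct);cc.append((M['m10']/M['m00'],M['m01']/M['m00']))
            pts=np.array([plane(C,q,.020)[:2] for q in ct[:,0]]);r=cv2.minAreaRect((pts*1000).astype(np.float32));print(k,np.round(r[0],1),np.round(r[1],1),round(r[2],1),end=' ')
        p=tri([ray(T,cc[0]),ray(S,cc[1])]);print('tri',p[0].round(4),round(p[1]*1e3,1))
    vis=[]
    for n in('top','scene'):
        o=im[n].copy();o[out[n][0]]=(0,0,255);o[out[n][1]]=(255,0,0)
        vis.append(o[90:290,90:430] if n=='top' else cv2.resize(o[80:370,90:410],(340,200)))
    cv2.imwrite('pics/seg.png',cv2.resize(np.vstack(vis),None,fx=1.48,fy=1.48,interpolation=0))
E
python3 seg.py
```

```text
round handle [0.4833 0.3009 0.0725] 22.2 [3, 155] foot [481.  348.9] [64.2 64.8] 64.7 foot [484.7 343.6] [62.4 70.7] 31.9 Traceback (most recent call last):
  File "seg.py", line 19, in <module>
    p=tri([ray(T,cen[0]),ray(S,cen[1])])
           ~~~^^^^^^^^^^
  File "h.py", line 10, in ray
    f,cx,cy,e,M=C; d=M@np.array([(u[0]-cx)/f,(u[1]-cy)/f,1]); return e,d/np.linalg.norm(d)
                                  ~^^^
TypeError: 'NoneType' object is not subscriptable
```

Run:
```python
import cv2,numpy as np
a=cv2.imread('pics/top0.png')
c=lambda x,y:cv2.resize(a[y-30:y+30,x-40:x+40],(400,300),interpolation=2)
cv2.imwrite('pics/crop.png',np.vstack([np.hstack([c(122,187),c(392,182)]),np.hstack([c(240,205),c(169,218)])]))
```

```text
(no output)
```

View pics/crop.png

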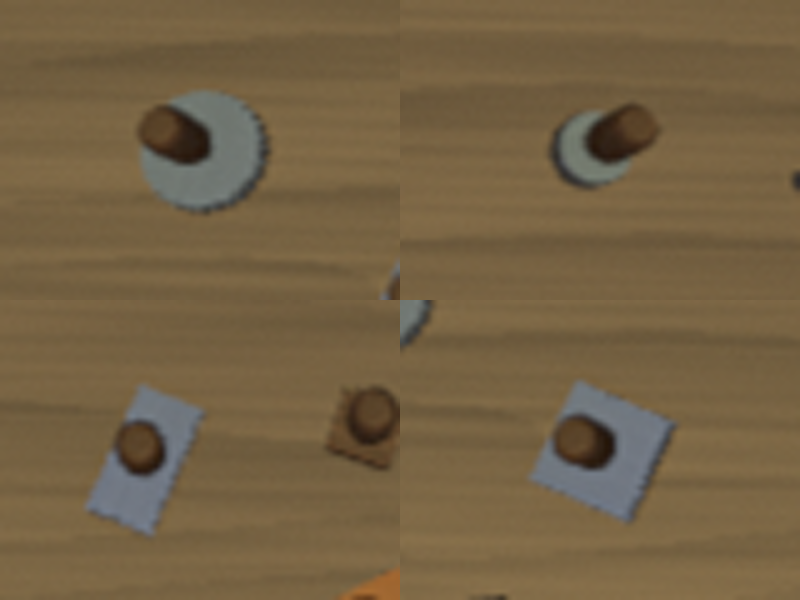

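The crop confirms it. The left object at (122,187) is large and crimped, so it is the round stamp. The right one at (392,182) is small and smooth, so it is the coffee tamper. The long and square steel stamps are clear too. The top view is darker, so I'll make the dark threshold relative to the table.

```bash
sed -i "s/dark=(v<125)&(s>60).*/tv=np.median(v[150:280,120:420]); dark=(v<0.68*tv)\&(s>60); grey=(s<70)\&(v>.5*tv); print(n,tv)/; s/cen=\[np/if any(m is None for m in hd): print(k,'no handle'); hd=[np.ones((9,9))]*2\n        cen=[np/" seg.py; python3 seg.py
```

```text
top 121.0
scene 186.0
round handle [0.4809 0.3494 0.0495] 0.8 [76, 156] foot [480.2 348.7] [63.7 66.3] 61.5 foot [481.9 348. ] [62.4 60.2] 31.9 
cof handle [ 0.5121 -0.388   0.0455] 1.2 [82, 233] foot [ 512.3 -385.3] [40.7 35.1] 27.1 foot [ 511.7 -389.7] [39.6 33. ] 61.3 
sq handle [0.3985 0.2178 0.0481] 0.5 [48, 154] foot [399.3 218.3] [60.7 59. ] 67.5 foot [399.6 216.5] [58.9 61.1] 67.2 
lg handle [0.4322 0.0598 0.0468] 0.7 [38, 172] foot [433.5  60. ] [40.3 76.1] 68.2 foot [433.3  56.9] [38.6 76.4] 68.6 
tri handle [ 0.3919 -0.2187  0.0473] 1.4 [58, 200] foot [ 399.7 -217.9] [54. 63.] 5.1 foot [ 393.7 -229.8] [52.1 53.8] 65.3 
past handle [ 0.4519 -0.0612  0.0456] 0.8 [67, 183] nofoot nofoot 
sq [648.  128.8] [82.9 85.4] 87.0 Traceback (most recent call last):
  File "seg.py", line 31, in <module>
    ct=max(cv2.findContours(m.astype(np.uint8),0,1)[0],key=cv2.contourArea)
                            ^^^^^^^^
AttributeError: 'NoneType' object has no attribute 'astype'
```

Stamps: the handle mid-heights (46–50 mm) and foot sizes match the description, and the two views agree to about 2 mm. Next are the pockets and the triangle's yaw.

```bash
cat > pk.py <<'E'
from seg import *
def trirot(pts):  # mm pts -> corners & centre
    a,t=cv2.minEnclosingTriangle(pts.astype(np.float32).reshape(-1,1,2)); t=t[:,0]; c=t.mean(0)
    return c,np.linalg.norm(t-c,axis=1),np.degrees(np.arctan2(*(t-c).T[::-1]))
print('TRI stamp')
for n,C,c in(('top',T,seed['tri'][0]),('scene',S,seed['tri'][1])):
    m=blob(out[n][1],c,18);pts=np.array([plane(C,q[::-1],.014)[:2]*1000 for q in np.argwhere(m)])
    c_,r,a=trirot(pts);print(n,c_.round(1),r.round(1),a.round(1))
for k,a,b in(('sq',(207,130),(350,199)),('lg',(242,133),(324,224)),('round',(277,135),(295,250)),('tri',(312,137),(264,280))):
    cc=[]
    for n,C,c in(('top',T,a),('scene',S,b)):
        m=None
        for th in (.6,.65,.7,.75):
            v=im[n].max(2); d=v<th*(121 if n=='top' else 186)
            m=cv2.morphologyEx(d.astype(np.uint8),cv2.MORPH_CLOSE,np.ones((3,3),np.uint8))
            cts=[q for q in cv2.findContours(m,cv2.RETR_EXTERNAL,1)[0] if 600<cv2.contourArea(cv2.convexHull(q))<3500 and cv2.pointPolygonTest(cv2.convexHull(q),c,False)>0]
            if cts:break
        else: print(k,n,'none');continue
        ct=cv2.convexHull(max(cts,key=cv2.contourArea))
        M=cv2.moments(ct);cc.append((M['m10']/M['m00'],M['m01']/M['m00']))
        pts=np.array([plane(C,q,.021)[:2]*1000 for q in ct[:,0]]).astype(np.float32);r=cv2.minAreaRect(pts)
        print(k,n,th,np.round(r[0],1),np.round(r[1],1),round(r[2],1),end=' ')
        if k=='tri': q=trirot(pts);print(*[x.round(1) for x in q],end=' ')
    if len(cc)==2: p=tri([ray(T,cc[0]),ray(S,cc[1])]);print('TRI',p[0].round(4),round(p[1]*1e3,1))
E
python3 pk.py
```

```text
top 121.0
scene 186.0
TRI stamp
top [ 393.  -218.2] [40.4 39.8 39.3] [   6.  -115.4  126. ]
scene [ 393.3 -223.3] [32.6 38.4 41.2] [ 116.8    7.2 -124.7]
sq top 0.6 [647.1 128.3] [81.8 84. ] 87.1 sq scene none
lg top 0.65 [642.3  29. ] [ 61.1 101.1] 86.4 lg scene 0.6 [642.2   6.8] [108.8 105.3] 86.7 TRI [0.6444 0.0277 0.0061] 3.1
round top 0.6 [635.3 -70.2] [88.7 84.9] 0.9 round scene 0.6 [ 636.3 -123.4] [ 92.7 199.8] 0.0 TRI [ 0.634  -0.087  -0.0136] 19.6
tri top none
tri scene 0.6 [ 636.3 -123.4] [ 92.7 199.8] 0.0 [640.6 -97.3] [114.2 147.9 198.5] [ -27.6 -110.   104.8]
```

In the top view three pockets measure right: sizes correct, 100 mm spacing, yaw about −3.4°. In the scene view the rails merge, so I'll use the inner floor holes instead.

```bash
cat > pk2.py <<'E'
from pk import trirot
from seg import *
P={'sq':((207,130),(350,199)),'lg':((242,133),(324,224)),'round':((277,135),(295,250)),'tri':((312,138),(264,278))}
print('----')
for k,(a,b) in P.items():
    cc=[]
    for n,C,c in(('top',T,a),('scene',S,b)):
        g=cv2.resize(im[n].max(2),None,fx=4,fy=4,interpolation=cv2.INTER_CUBIC)
        for th in (.65,.6,.7,.75,.8,.55):
            m=(g>th*(121 if n=='top' else 186)).astype(np.uint8)
            x,y=int(c[0]*4+2),int(c[1]*4+2); l=cv2.connectedComponents(m)[1]
            h=(l==l[y,x])&(m>0)
            if m[y,x] and 300*16<h.sum()<1600*16: break
        else: print(k,n,'none');continue
        ct=max(cv2.findContours(h.astype(np.uint8),0,1)[0],key=cv2.contourArea)
        M=cv2.moments(ct);cc.append(((M['m10']/M['m00']-1.5)/4,(M['m01']/M['m00']-1.5)/4))
        pts=np.array([plane(C,(q-1.5)/4,.018)[:2]*1000 for q in ct[:,0]]).astype(np.float32)
        r=cv2.minAreaRect(pts);print(k,n,th,plane(C,cc[-1],.018)[:2].round(4),np.round(r[1],1),round(r[2],1),end=' ')
        if k=='tri': print(*[x.round(1) for x in trirot(pts)],end=' ')
    if len(cc)==2: p=tri([ray(T,cc[0]),ray(S,cc[1])]);print('TRI',p[0].round(4),round(p[1]*1e3,1))
E
python3 pk2.py | sed -n '/----/,$p'
```

```text
tri scene 0.6 [ 636.3 -123.4] [ 92.7 199.8] 0.0 [640.6 -97.3] [114.2 147.9 198.5] [ -27.6 -110.   104.8] ----
sq top 0.65 [0.6478 0.1285] [75.7 73.3] 87.1 sq scene 0.65 [0.6473 0.1281] [68.7 71.9] 86.8 TRI [0.6475 0.1283 0.0181] 0.3
lg top 0.65 [0.6423 0.0288] [56.6 89.3] 87.1 lg scene 0.65 [0.6422 0.0285] [49.2 88.2] 87.0 TRI [0.6423 0.0287 0.0178] 0.1
round top 0.65 [ 0.6371 -0.0706] [81.4 81.3] 28.9 round scene 0.65 [ 0.6361 -0.0718] [80.7 76.8] 39.9 TRI [ 0.6366 -0.0711  0.0179] 0.8
tri top 0.65 [ 0.6322 -0.1699] [79.6 68.8] 86.7 [ 632.7 -169.9] [52.8 52.6 52.2] [-122.9  116.5   -3. ] tri scene 0.65 [ 0.6305 -0.1709] [75.5 67.2] 87.4 [ 630.1 -170. ] [49.5 49.3 49.8] [  -3.2 -122.7  117.2] TRI [ 0.6313 -0.1704  0.0186] 0.9
```

All four pockets are confirmed in two views: mean hole height 18 mm (floor 14, rail 22), spacing 100 mm, yaw −3°. Starting with the round stamp, with an IK check for all four first.

```bash
cat > job.py <<'E'
from h import *
# stamp: xy, yaw ; pocket xy ; symmetry
ST={'round':((.481,.3487),0,(.6366,-.0711),0),'sq':((.3993,.2176),67.4,(.6475,.1283),90),
    'lg':((.4330,.0592),-21.8,(.6423,.0287),180),'tri':((.3925,-.2192),5.6,(.6313,-.1704),120)}
PY=-3.0; ZG=.052-manip.grip_depth; UP=.125
def q(psi): return (R.from_euler('z',psi,degrees=True)*R.from_euler('x',180,degrees=True)).as_quat()
def delta(n):
    s=ST[n]; 
    if not s[3]: return 0.
    return (PY-s[1]+s[3]/2)%s[3]-s[3]/2
def choose(n):
    s=ST[n];d=delta(n);best=None
    lo=np.array([-2.88,-.31,-1.54,.2,-1.41,.19,-2.57]);hi=np.array([2.88,2.03,1.56,2.42,4.55,2.02,2.57])
    for psi in range(-180,180,15):
        psi+=PY
        sol=[manip.solve_ik(list(xy)+[z],q(a)) for xy,a in((s[0],psi-d),(s[2],psi)) for z in(ZG,ZG+UP)]
        if any(x is None for x in sol): continue
        mg=min(min((x-lo).min(),(hi-x).min()) for x in map(np.array,sol))
        c=abs(np.array(sol[1])-np.array(manip.current_q())).max()+abs(np.array(sol[3])-np.array(sol[1])).max()
        al=min(abs((psi-90-PY)%180),180-abs((psi-90-PY)%180))/90 # prefer closing along caddy x
        sc=c+al-min(mg,.3)*5
        if best is None or sc<best[0]: best=(sc,psi,psi-d,mg,c)
    return best
def go(p,o,vel=.3):
    try: manip.servo_line(p,o,vel)
    except manip.PlanningError as e: print('line failed',e); manip.move_pose(p,o)
def pick(n,b):
    x,y=ST[n][0]; manip.move_pose([x,y,ZG+UP],q(b[2])); effector.open_jaws() if manip.current_finger_gap()<.08 else 0
    manip.servo_line([x,y,ZG],None,.12); effector.close(25)
    print(n,'gap',manip.current_finger_gap(),'F',manip.current_gripper_force(),'t',manip.current_clock())
    manip.servo_line([x,y,ZG+UP],None,.15); print('gap up',manip.current_finger_gap())
def place(n,b):
    x,y=ST[n][2]; go([x,y,ZG+UP],q(b[1])); 
    manip.servo_line([x,y,ZG+.019],None,.12); manip.sleep(.15); f0=manip.current_force()[2]
    z=ZG+.019
    while z>ZG+.0115:
        z-=.001; manip.servo_line([x,y,z],None,.02); f=manip.current_force()[2]-f0
        if f>2: break
    print('touch at',z-ZG,'f',f)
    effector.open_jaws(); manip.sleep(.2); manip.servo_line([x,y,ZG+UP],None,.2); print('t',manip.current_clock())
E
python3 - <<'E'
from job import *
for n in ST: print(n,delta(n),choose(n))
n='round';b=choose(n);pick(n,b)
cv2.imwrite('pics/w1.png',viewer.get_image('wrist')[:,:,::-1])
E
```

```text
round 0.0 (np.float64(-0.06306756905256661), 87.0, 87.0, np.float64(0.5074083069807489), np.float64(1.4369324309474334))
sq 19.599999999999994 (np.float64(0.10820019161143546), 102.0, 82.4, np.float64(0.25101008104630207), np.float64(1.196583930176279))
lg 18.799999999999997 (np.float64(0.1620533949608738), 87.0, 68.2, np.float64(0.2067210324112505), np.float64(1.1956585570171263))
tri -8.600000000000001 (np.float64(0.5318552294611627), 87.0, 95.6, np.float64(0.21785196796699013), np.float64(1.6211150692961134))
round gap 0.025539171513161298 F 25.000090152025223 t 3.85
gap up 0.025218512061984857
```

The gap of 25.5 mm matches the 26 mm handle, so the round stamp is held. Placing it now.

Run:
```python
from job import *
place('round',(0,87.0,87.0))
a=viewer.get_image('scene');t=viewer.get_image('top');cv2.imwrite('pics/s2.png',np.hstack([a,t])[:,:,::-1][60:340])
cv2.imwrite('pics/s2.png',np.hstack([cv2.resize(a[160:320,190:390],(400,320)),cv2.resize(t[90:250,150:350],(400,320))])[:,:,::-1])
```

```text
touch at 0.012999999999999998 f 6.1658370626685794
t 11.2667
```

View pics/s2.png

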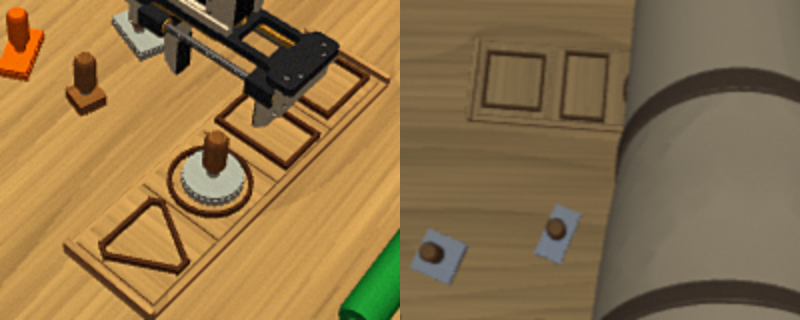

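The round stamp stands centred in its pocket, and contact came at the expected floor height (13–14 mm). Next is the square stamp, then the long one.

Run:
```python
from job import *
for n in('sq','lg'):
    b=choose(n);print(n,b);pick(n,b)
    assert .022<manip.current_finger_gap()<.03
    place(n,b)
a=viewer.get_image('scene')
cv2.imwrite('pics/s3.png',cv2.resize(a[80:340,130:450],(640,520))[:,:,::-1])
```

```text
sq (np.float64(0.21790829116544574), 117.0, 97.4, np.float64(0.2527524249542781), np.float64(1.1483370826035029))
sq gap 0.0255227557661356 F 25.00000285101123 t 14.9917
gap up 0.025238053752735197
touch at 0.012999999999999998 f 6.370580374981008
t 21.75
lg (np.float64(0.16378281441181142), 102.0, 83.2, np.float64(0.20932285033347053), np.float64(1.0437303994124973))
lg gap 0.025403315752326523 F 24.99997363658622 t 24.8833
gap up 0.025225930135315947
touch at 0.012999999999999998 f 7.369816078045919
t 31.4667
```

View pics/s3.png

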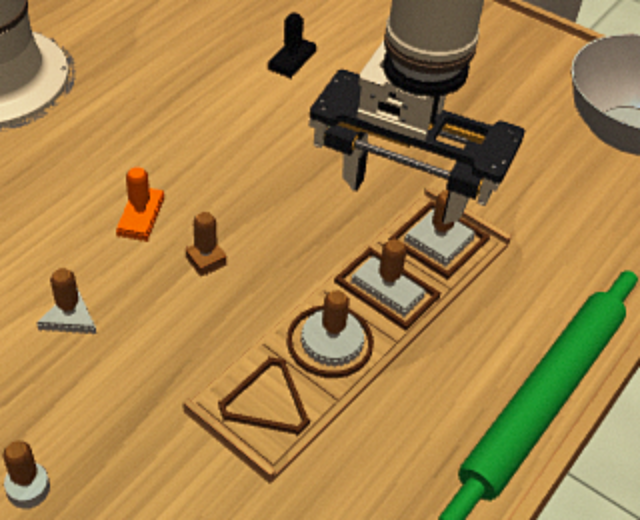

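Square, long and round are all seated inside their rails, and the tampers are untouched. Now the triangle.

Run:
```python
from job import *
n='tri';b=choose(n);print(b);pick(n,b)
assert .022<manip.current_finger_gap()<.03
place(n,b)
manip.move_pose([.35,.45,.3],q(87)); manip.sleep(.3)
a=viewer.get_image('scene');t=viewer.get_image('top')
cv2.imwrite('pics/top4.png',t[:,:,::-1]);cv2.imwrite('pics/scene4.png',a[:,:,::-1])
cv2.imwrite('pics/s4.png',np.vstack([cv2.resize(a[150:330,90:410],(533,300)),cv2.resize(t[80:280,90:445],(533,300))])[:,:,::-1])
print(manip.current_clock())
```

```text
(np.float64(-0.2103645721903502), 87.0, 95.6, np.float64(0.23643844985915718), np.float64(0.9718276771054357))
tri gap 0.02528430334891719 F 25.0000693264883 t 35.075
gap up 0.025138735905502793
touch at 0.012999999999999998 f 7.228031671837194
t 41.7583
44.625
```

View pics/s4.png

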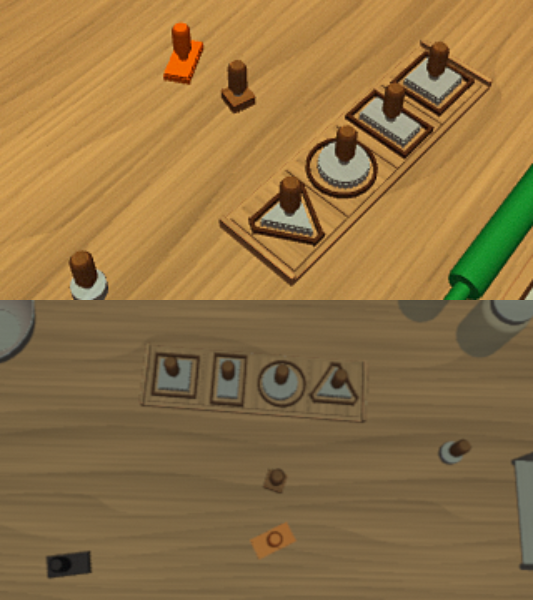

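All four stamps are inside their own rails, and each made contact at the same floor height. The tampers haven't moved, and the arm is clear.

```bash
python3 -c "
from bench import manip
print(manip.hand_in())"
```

```text
the job is handed in; nothing more can be done
None
```

The job is handed in at about 45 s: the final pictures show all four stamps upright in their matching pockets and both tampers where they stood, but hand-in returned no verdict.

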